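# Confirm two picks at the small-parts bins

## Robot

A 6-joint arm with a two-finger parallel gripper is mounted at the origin on the work surface. World frame = base frame: x ahead of the robot, y to its left, z up, the work surface at z = 0. Lengths are in m, angles in rad, forces in N, time in s.
With the tool pointing down it reaches from about 0.3 to 0.875 m from the base axis. Payload 6.4 kg.
Tool frame: the origin (TCP) lies at the very end of the fingers, on their centre line; the grasp point (between the pads) lies 19 mm behind it (grip_point_offset is the distance from the TCP to the grasp point, in m); z points along the fingers, y is the direction in which the jaws open and shut (so a half turn about z gives the same grasp; the last joint's range is limited). The gripper opens to 88 mm and grips with 3 to 60 N. Pads are 18 mm wide; open, the fingers measure 123 mm over their backs; the gripper's body (75 mm by 187 mm) begins 45 mm behind the grasp point.
Start: joints at [-1.393, 0.181, 1.607, -0, 1.354, -0.206], TCP at [0.215, -0.533, 0.239] pointing down, gripper open.
Joint ranges: [-2.99, 2.99], [-0.89, 2.07], [0.3, 2.58], [-1.14, 4.28], [0, 2.63], [-3.12, 3.12]. Speed limits (rad/s): [2.57, 2.57, 3.01, 3.14, 3.14, 3.14].

## Interface

Orientations are given as a rotation vector (axis times angle).
In Python, from workcell import state, get_image, camera_info, sign_off, grip_point_offset gives the robot as it stands.
- The arm moves only by the shell command python3 -m handwheel 'ROWS' [OPENING]. ROWS is JSON, a list of rows, each an object with "linear": the shift along the world's x, y, z in cm, a list of three; "twist": the turn about the world's z in degrees. A call has 1 to 8 rows; each row shifts and turns the pose as measured when the row begins; what a row does not reach is not made up. A row lasts 1/8 s, in which the tool goes at most 62.5 mm and 10.7 degrees, less where a joint would pass 70% of its speed; a pose out of reach is approached as far as the arm can. A call is refused whole if a number of a shift passes 6.25 or a number of a turn 10.7, either way. A call with a gripper value outside its range is refused whole. OPENING is the closure, from 0 (fully open) to 1 (shut), set as the call begins (- or left out, the last holds). The fingers move at their own pace and stop on an object; the grip force is fixed at half the most. Time passes only in rows, so rows that do not move let the fingers close. It gives the time, the measured TCP pose, the force and the opening at its end, in the units of the state.
- state(): the state, without advancing time (a new reading comes with each control period).
- get_image(name): name is "scene" or "top" or "wrist"; returns the picture (480x640x3 uint8, blue, green, red); there is no depth.
- camera_info(name): a dict with "camera_matrix" (3x3 intrinsics, pixels), "origin" and "orientation" of the camera in the world; the wrist camera has in their place "T_tool_cam" (4x4, takes a point from camera to tool coordinates, whose origin is the TCP and whose axes are the flange's). Camera axes: x right, y up, looking along -z (the intrinsics and any distortion apply to the point x, -y, -z); pixel columns grow to the right and rows downward; lengths in m; the calibration is good to about 2 mm. The wrist camera is an equidistant fisheye: a pixel r from the principal point sees the ray r / f radians off the axis. A picture is of the moment at which its call begins: read the wrist's pose just before it. camera_info takes no time and is no camera call.
- sign_off(): hands the job in, once; it reports no verdict.
The state is a dict: "time": time; "joints": joint angles; "qd": joint speeds; "joint_torque": joint torques, N m; "ee_pos": TCP position; "tcp_rot": TCP orientation; "ft_force": force on the tool from outside, world axes, zero at the start; "moment": the same for the moment, N m; "grip_width": finger opening in m.
Only numpy, scipy, OpenCV 4.12 (cv2) and the standard library are available. Lean on these libraries where they do the work, as an engineer would, in place of code of your own. Each camera call takes 0.05 s, during which the arm holds its last target.

## Task

Two picks from the parts bins have just been made and need confirming: first press the button in front of the bin of ball bearings fully down and let it come back up, then do the same with the button in front of the bin of long hexagon-head bolts. Leave the buttons of the other two bins, the nuts and the canisters, unpressed, and finish with every button up.

Things in the scene. Friction and masses are not known exactly. Their poses are not given: they have to be found in the camera images.
- bearings_button_top (a point): Centre of the flat top of the first button to press: round bare steel, 34 mm across, in a black 50 mm collar on a grey block on the robot's side of its bin. Top about 72 mm above the table when up, collar 12 mm lower; the point moves with the button. z up, +x towards the bin. The bin holds six ball bearings, round steel rings 46 mm across, 14 mm thick, with dark seals.
- bearings_button (a joint): How far the bearings button is pressed, in m: 0 up, 0.008 fully down. It moves straight down 8 mm against a spring (about 1.4 N to start, 4.5 N at the bottom, then a hard stop) and rises by itself when let go. All four buttons are alike.
- bolts_button_top (a point): Centre of the flat top of the second button to press, like the first; its bin holds four steel hexagon-head bolts about 97 mm long lying roughly along the bin, heads towards the button. The four stations stand in a row on a steel board, buttons about 140 mm apart, in any order.
- bolts_button (a joint): How far the bolts button is pressed, in m: 0 up, 0.008 fully down; same spring as the bearings button.
- nuts_button_top (a point): Centre of the flat top of a like button, not to be pressed; its bin holds thick hexagon steel nuts 36 mm across flats. Every bin is grey plastic, 105 mm wide, 70 mm high, with a blank yellow label, and begins 36 mm behind its button's centre.
- canisters_button_top (a point): Centre of the flat top of a like button, not to be pressed; its bin holds four upright grey filter canisters 45 mm across and 73 mm high, the tallest contents (about 95 mm above the table).

How it is judged:
On the way, in this order (a step that is already met when the one before it is completed fails the run):
1. the bearings button is pressed fully down (at least 6.5 of its 8 mm) (value of joint bearings_button above 0.0065 m), for 0.1 s.
2. the bearings button is let up again, with the bolts button up too (value of joint each of bearings_button, bolts_button below 0.0015 m), for 0.1 s.
3. the bolts button is pressed fully down (at least 6.5 of its 8 mm) while the bearings button is up (value of joint bolts_button above 0.0065 m and value of joint bearings_button below 0.0015 m), for 0.1 s.
At the end, for the whole second after the job is handed in: After both presses in order, all four buttons are up: the bearings and bolts buttons less than 1.5 mm down, and the nuts and canisters buttons within 1.5 mm of where they were at the start (all of step 2 and distance of each of nuts_button_top, canisters_button_top from where it was at the start of the episode below 0.0015 m); the robot touches nothing.
It fails at once if the button of the nuts bin is pressed (more than 3 mm) (distance of nuts_button_top from where it was at the start of the episode above 0.003 m).
It fails at once if the button of the canisters bin is pressed (more than 3 mm) (distance of canisters_button_top from where it was at the start of the episode above 0.003 m).
It fails at once if the bolts button is pressed together with the bearings button (both more than 3 mm down) (value of joint each of bearings_button, bolts_button above 0.003 m).
It also fails if it takes over 32 s, if anything falls off the work surface, if the arm or the gripper's body presses on something with over 40 N, if the wrist force passes 120 N, or if a joint passes its speed limit or range.

## Working session

There is one attempt and no reset: what is moved stays moved. The work goes in short steps, Python scripts to look and compute and a shell command to move; the robot and the scene stay as the last step left them, time stands still between calls to the robot, and variables do not carry over. Pictures are saved under pics/ and viewed, and the job is handed in when it is done.

```bash
mkdir -p pics
python3 - <<'E'
from workcell import *
import cv2
s=state();print(s)
for n in("top","scene","wrist"):
    print(n,camera_info(n))
for n in("top","scene"):
    cv2.imwrite(f"pics/{n}0.png",get_image(n))
E
```

```text
{'time': 0.0, 'joints': array([-1.39330894e+00,  1.81510497e-01,  1.60795978e+00, -2.38947687e-05,
        1.35381546e+00, -2.06279888e-01]), 'qd': array([-0.00032216,  0.0006204 ,  0.00018537,  0.00147051,  0.00073243,
        0.00038108]), 'joint_torque': array([ 1.01814279e-03, -4.33865762e+01, -3.41844928e+01,  7.02449447e-02,
        3.85199371e-02, -1.49135039e-04]), 'ee_pos': array([ 0.2152157 , -0.53264401,  0.23785063]), 'tcp_rot': array([-3.08227051e+00, -5.98812831e-01, -1.64142737e-06]), 'ft_force': array([-0.48824407, -0.5731122 , -0.22935662]), 'moment': array([-0.06713202, -0.00537132,  0.02934561]), 'grip_width': 0.08818121377398795}
top {'camera_matrix': array([[504.07971821,   0.        , 321.93233599],
       [  0.        , 504.07971821, 234.87923849],
       [  0.        ,   0.        ,   1.        ]]), 'origin': array([0.4096622 , 0.03584825, 0.86317114]), 'orientation': array([ 0.09864149, -0.09675556, -1.5731138 ])}
scene {'camera_matrix': array([[533.77827132,   0.        , 326.67608957],
       [  0.        , 533.77827132, 229.16159277],
       [  0.        ,   0.        ,   1.        ]]), 'origin': array([ 0.81108698, -0.50676651,  0.62210915]), 'orientation': array([0.86259064, 0.22132391, 0.43850742])}
wrist {'camera_matrix': array([[371.64829954,   0.        , 314.39682515],
       [  0.        , 371.64829954, 228.33447063],
       [  0.        ,   0.        ,   1.        ]]), 'T_tool_cam': array([[ 3.22485675e-07,  9.46217702e-01,  3.23530618e-01,
         8.57618815e-02],
       [ 9.99999974e-01,  7.29521032e-05, -2.14357014e-04,
         3.77930844e-04],
       [-2.26430640e-04,  3.23530609e-01, -9.46217678e-01,
        -1.45609767e-01],
       [ 0.00000000e+00,  0.00000000e+00,  0.00000000e+00,
         1.00000000e+00]])}
```

View pics/top0.png

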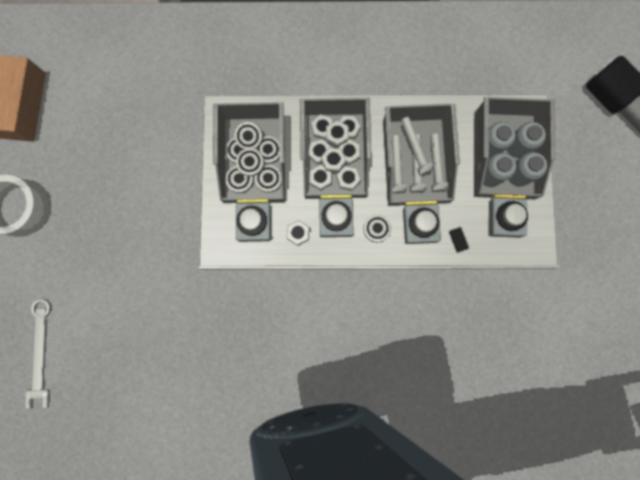

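View pics/scene0.png

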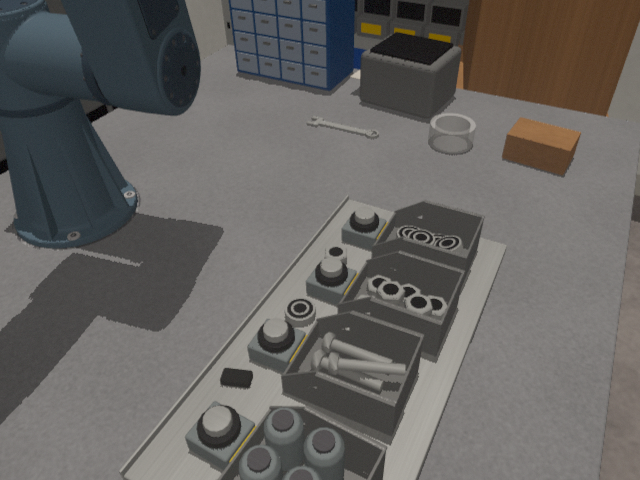

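Top view, left to right: bearings (button about 252,218), nuts (337,215), bolts (425,221) and canisters (513,214). I'll enlarge it to read the button positions more accurately.

Run:
```python
import cv2,numpy as np
a=cv2.imread("pics/top0.png")
c=[cv2.resize(a[190:250,x-40:x+40],None,fx=5,fy=5,interpolation=cv2.INTER_CUBIC) for x in(252,337)]
d=[cv2.resize(a[190:250,x-40:x+40],None,fx=5,fy=5,interpolation=cv2.INTER_CUBIC) for x in(425,513)]
cv2.imwrite("pics/crop.png",np.vstack([np.hstack(c),np.hstack(d)]))
b=cv2.imread("pics/scene0.png")
c=[cv2.resize(b[y-30:y+30,x-40:x+40],None,fx=5,fy=5,interpolation=cv2.INTER_CUBIC) for x,y in((365,220),(276,335))]
cv2.imwrite("pics/crop2.png",np.hstack(c))
```

```text
(no output)
```

View pics/crop.png

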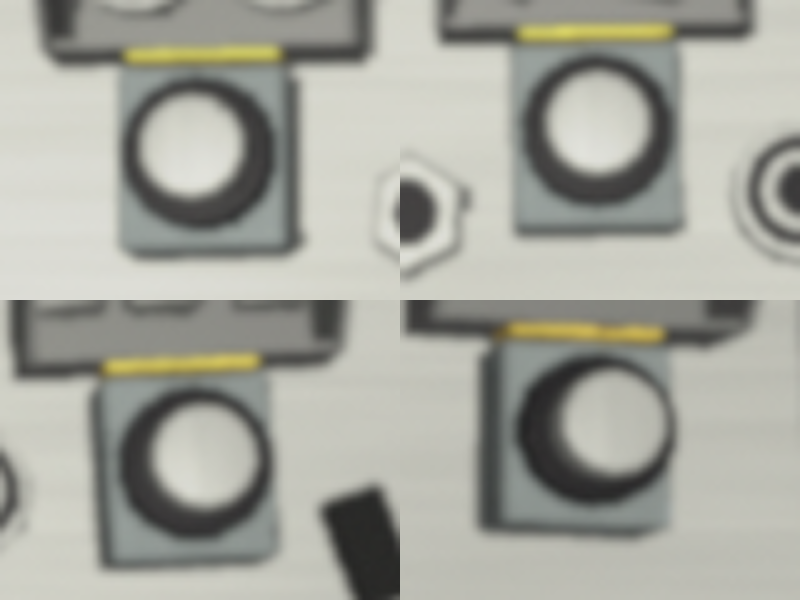

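View pics/crop2.png

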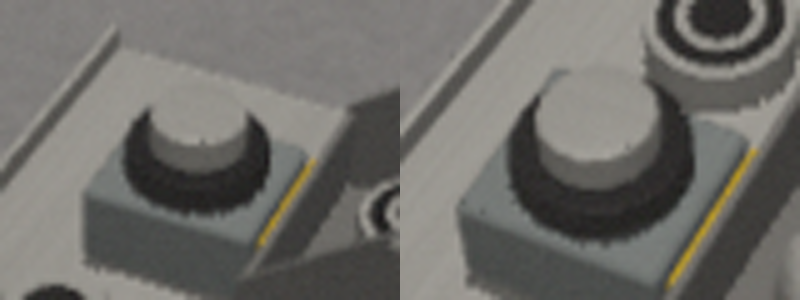

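```bash
cat > h.py <<'E'
import numpy as np
from workcell import *
from scipy.spatial.transform import Rotation as R
def proj(n,u,v,z):
    c=camera_info(n);K=c["camera_matrix"]
    d=np.array([(u-K[0,2])/K[0,0],-(v-K[1,2])/K[1,1],-1])
    d=R.from_rotvec(c["orientation"]).apply(d);o=np.array(c["origin"])
    return o+d*(z-o[2])/d[2]
E
python3 - <<'E'
from h import *
for k,u,v in(("bear",249.9,218.9),("nuts",335.9,213.9),("bolts",425.7,220.7),("can",515.7,213.7)):print(k,proj("top",u,v,.072).round(4))
print(proj("scene",364.5,212.3,.072),proj("scene",275.2,327.7,.072))
s=state();print(s["time"],R.from_rotvec(s["tcp_rot"]).as_matrix().round(3))
E
```

```text
bear [0.5346 0.1509 0.072 ]
nuts [0.5421 0.0142 0.072 ]
bolts [ 0.5305 -0.1282  0.072 ]
can [ 0.541  -0.2715  0.072 ]
[0.5351289  0.15311514 0.072     ] [ 0.53157038 -0.12847002  0.072     ]
0.1 [[ 0.927  0.374 -0.   ]
 [ 0.374 -0.927  0.002]
 [ 0.    -0.002 -1.   ]]
```

Bearings button is at about (0.535, 0.152) and bolts at about (0.531, -0.128); the two cameras agree to within 2 mm. Next I'll close the gripper and travel at height.

```bash
python3 -m handwheel '[{"linear":[2.3,4.9,0],"twist":0},{"linear":[2.3,4.9,0],"twist":0},{"linear":[2.3,4.9,0],"twist":0},{"linear":[2.3,4.9,0],"twist":0},{"linear":[2.3,4.9,0],"twist":0},{"linear":[2.3,4.9,0],"twist":0},{"linear":[2.3,4.9,0],"twist":0},{"linear":[2.3,4.9,0],"twist":0}]' 1
```

```text
time: 1.1
ee_pos: [0.4, -0.13, 0.2348]
tcp_rot: [-3.082, -0.585, -0.0]
ft_force: [-0.1, -0.7, -0.5]
grip_width: 0.0104
```

```bash
python3 -m handwheel '[{"linear":[2.3,4.7,-1],"twist":0},{"linear":[2.3,4.7,-1],"twist":0},{"linear":[2.3,4.7,-1],"twist":0},{"linear":[2.3,4.7,-1],"twist":0},{"linear":[2.3,4.7,-1],"twist":0},{"linear":[1.6,4,-1],"twist":0},{"linear":[0,0,0],"twist":0}]' 1
python3 - <<'E'
from h import *
import cv2
s=state();print(s["ee_pos"],s["tcp_rot"])
cv2.imwrite("pics/s1.png",get_image("scene"));cv2.imwrite("pics/w1.png",get_image("wrist"))
E
```

```text
time: 1.98
ee_pos: [0.5334, 0.1583, 0.1715]
tcp_rot: [-3.081, -0.594, 0.001]
ft_force: [-0.6, -0.2, 0.3]
grip_width: 0.0009
[0.53335781 0.15831    0.1715062 ] [-3.08144918e+00 -5.93509617e-01  6.00362615e-04]
```

View pics/w1.png

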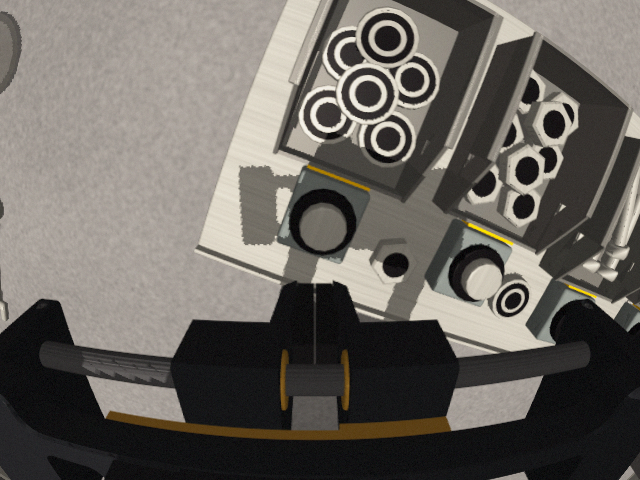

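View pics/s1.png

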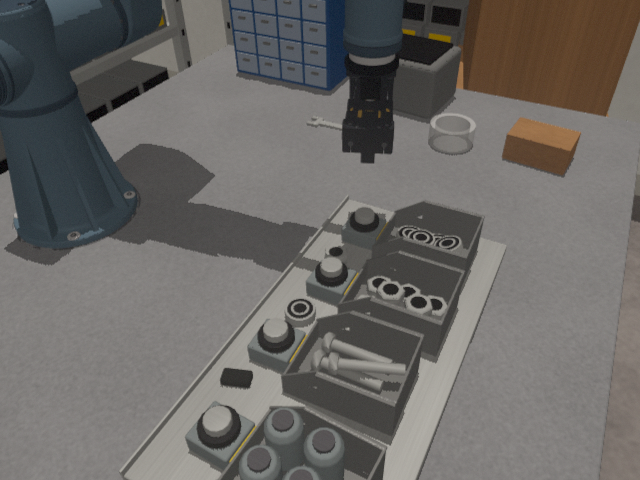

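The wrist view shows the bearings button top at about (325,228), and the closed fingertips above it. I'll use that as a third measurement.

Run:
```python
from h import *
s=state();c=camera_info("wrist");K=c["camera_matrix"];T=c["T_tool_cam"]
for u,v in((325,228),(486,281)):
    x,y=(u-K[0,2])/K[0,0],(v-K[1,2])/K[0,0];r=np.hypot(x,y)
    d=np.array([x/r*np.sin(r),-y/r*np.sin(r),-np.cos(r)])
    Rt=R.from_rotvec(s["tcp_rot"]).as_matrix();o=s["ee_pos"]+Rt@T[:3,3];d=Rt@T[:3,:3]@d
    print(o+d*(.072-o[2])/d[2])
```

```text
[0.53792314 0.14978261 0.072     ]
[0.54439325 0.01252909 0.072     ]
```

All three views agree on about (0.536, 0.151). I'll go down to about z 0.085 and then press.

```bash
python3 -m handwheel '[{"linear":[0.2,-0.7,-2],"twist":0},{"linear":[0,0,-2.5],"twist":0},{"linear":[0,0,-2],"twist":0},{"linear":[0,0,-0.5],"twist":0},{"linear":[0,0,0],"twist":0}]' 1
```

```text
time: 2.7
ee_pos: [0.5357, 0.1427, 0.1037]
tcp_rot: [-3.087, -0.58, -0.006]
ft_force: [-0.6, -0.0, 0.5]
grip_width: 0.0003
```

```bash
python3 -m handwheel '[{"linear":[0,0.8,-1],"twist":0},{"linear":[0,0,-0.5],"twist":0},{"linear":[0,0,0],"twist":0},{"linear":[0,0,0],"twist":0}]' 1
```

```text
time: 3.2
ee_pos: [0.537, 0.1511, 0.0899]
tcp_rot: [-3.087, -0.58, -0.011]
ft_force: [-0.2, 0.6, -0.2]
grip_width: 0.0004
```

```bash
python3 -m handwheel '[{"linear":[0,0,-1],"twist":0},{"linear":[0,0,-0.7],"twist":0},{"linear":[0,0,-0.4],"twist":0},{"linear":[0,0,0],"twist":0}]' 1
```

```text
time: 3.7
ee_pos: [0.5376, 0.1512, 0.068]
tcp_rot: [-3.087, -0.58, -0.013]
ft_force: [-1.3, 0.2, 3.9]
grip_width: 0.0006
```

```bash
python3 -m handwheel '[{"linear":[0,0,-0.3],"twist":0},{"linear":[0,0,0],"twist":0}]' 1;  python3 -m handwheel '[{"linear":[0,0,-0.2],"twist":0},{"linear":[0,0,0],"twist":0}]' 1
```

```text
time: 3.95
ee_pos: [0.5376, 0.1512, 0.0653]
tcp_rot: [-3.088, -0.58, -0.013]
ft_force: [-1.5, -0.4, 4.8]
grip_width: 0.0005
time: 4.2
ee_pos: [0.5376, 0.1512, 0.0645]
tcp_rot: [3.087, 0.58, 0.013]
ft_force: [-2.9, -0.4, 4.8]
grip_width: 0.0004
```

```bash
python3 -m handwheel '[{"linear":[0,0,-0.2],"twist":0},{"linear":[0,0,-0.1],"twist":0}]' 1; python3 -m handwheel '[{"linear":[0,0,-0.2],"twist":0},{"linear":[0,0,-0.2],"twist":0}]' 1
```

```text
time: 4.45
ee_pos: [0.5378, 0.1512, 0.0643]
tcp_rot: [3.087, 0.581, 0.012]
ft_force: [-6.0, -0.6, 11.2]
grip_width: 0.0003
time: 4.7
ee_pos: [0.5378, 0.1513, 0.0641]
tcp_rot: [3.086, 0.582, 0.011]
ft_force: [-9.9, -0.9, 22.5]
grip_width: 0.0007
```

It's on the hard stop: z holds at 0.064 while the force rises to 22 N. I'll lift and confirm the button comes back up.

```bash
python3 -m handwheel '[{"linear":[0,0,1],"twist":0},{"linear":[0,0,2],"twist":0},{"linear":[0,0,3],"twist":0},{"linear":[0,0,3],"twist":0},{"linear":[0,0,1],"twist":0}]' 1;python3 - <<'E'
from h import *
import cv2
cv2.imwrite("pics/s2.png",get_image("scene")[180:260,310:420].repeat(5,0).repeat(5,1))
E
```

```text
time: 5.32
ee_pos: [0.5366, 0.151, 0.1654]
tcp_rot: [3.086, 0.582, 0.008]
ft_force: [0.2, 0.7, 0.1]
grip_width: 0.0004
```

View pics/s2.png

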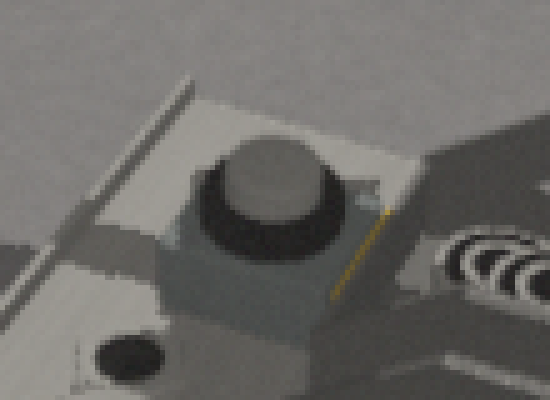

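The crop shows the bearings button back up at about (273,180), with its side wall visible. Next I'll move across to the bolts button, staying at z 0.165.

```bash
python3 -m handwheel '[{"linear":[0,-5,0],"twist":0},{"linear":[0,-5,0],"twist":0},{"linear":[0,-5,0],"twist":0},{"linear":[0,-5,0],"twist":0},{"linear":[0,-5,0],"twist":0},{"linear":[-0.4,-1.5,0],"twist":0},{"linear":[0,0,0],"twist":0},{"linear":[0,0,0],"twist":0}]' 1
```

```text
time: 6.38
ee_pos: [0.5272, -0.118, 0.1563]
tcp_rot: [-3.081, -0.586, 0.006]
ft_force: [0.5, 0.6, 0.4]
grip_width: 0.0003
```

Run:
```python
from h import *
import cv2
print(state()["ee_pos"],state()["tcp_rot"])
cv2.imwrite("pics/w3.png",get_image("wrist"))
```

```text
[ 0.52718518 -0.11804166  0.15629444] [-3.08054017 -0.5856076   0.00583187]
```

View pics/w3.png

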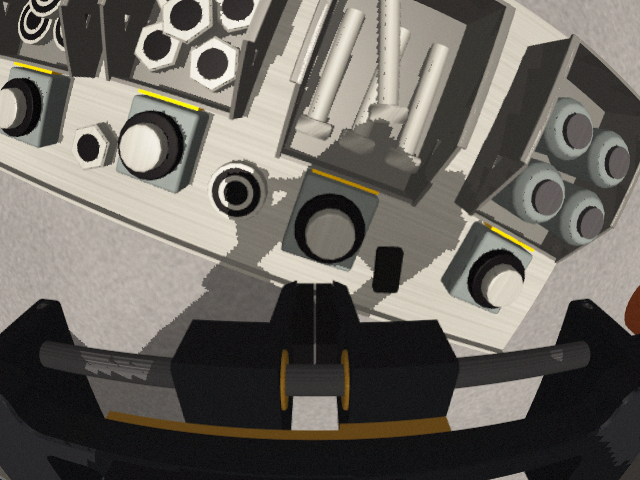

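The wrist view shows the bolts button top at about (330,235), in front of the bolts bin.

```bash
python3 - <<'E'
from h import *
s=state();c=camera_info("wrist");K=c["camera_matrix"];T=c["T_tool_cam"]
for u,v in((330,235),):
    x,y=(u-K[0,2])/K[0,0],(v-K[1,2])/K[0,0];r=np.hypot(x,y)
    d=np.array([x/r*np.sin(r),-y/r*np.sin(r),-np.cos(r)])
    Rt=R.from_rotvec(s["tcp_rot"]).as_matrix();o=s["ee_pos"]+Rt@T[:3,3];d=Rt@T[:3,:3]@d
    print(o+d*(.072-o[2])/d[2])
E
python3 -m handwheel '[{"linear":[0.6,-1,-2.5],"twist":0},{"linear":[0,0,-2],"twist":0},{"linear":[0,0,-0.5],"twist":0},{"linear":[0,0,0],"twist":0},{"linear":[0,0,0],"twist":0}]' 1
```

```text
[ 0.53306532 -0.12637601  0.072     ]
time: 7.05
ee_pos: [0.5351, -0.1224, 0.1068]
tcp_rot: [-3.079, -0.599, 0.002]
ft_force: [-0.4, -0.1, -0.1]
grip_width: 0.0006
```

Target is (0.532, -0.128).

```bash
python3 -m handwheel '[{"linear":[-0.3,-0.5,-1],"twist":0},{"linear":[0,0,-0.6],"twist":0},{"linear":[0,0,0],"twist":0},{"linear":[0,0,0],"twist":0}]' 1
```

```text
time: 7.55
ee_pos: [0.5325, -0.1282, 0.0909]
tcp_rot: [-3.08, -0.599, -0.001]
ft_force: [-0.3, -0.5, -0.6]
grip_width: 0.0006
```

```bash
python3 -m handwheel '[{"linear":[0,0,-1],"twist":0},{"linear":[0,0,-0.7],"twist":0},{"linear":[0,0,-0.4],"twist":0},{"linear":[0,0,-0.3],"twist":0},{"linear":[0,0,-0.2],"twist":0}]' 1; python3 -m handwheel '[{"linear":[0,0,-0.2],"twist":0},{"linear":[0,0,-0.2],"twist":0}]' 1;python3 -m handwheel '[{"linear":[0,0,-0.2],"twist":0},{"linear":[0,0,-0.2],"twist":0}]' 1
```

```text
time: 8.18
ee_pos: [0.533, -0.1285, 0.0642]
tcp_rot: [-3.081, -0.599, -0.002]
ft_force: [-6.2, 2.1, 16.0]
grip_width: 0.0003
time: 8.43
ee_pos: [0.5332, -0.1285, 0.0641]
tcp_rot: [-3.08, -0.601, 0.0]
ft_force: [-9.3, 3.5, 22.5]
grip_width: 0.0005
time: 8.68
ee_pos: [0.5331, -0.1285, 0.0641]
tcp_rot: [-3.08, -0.602, 0.002]
ft_force: [-9.2, 1.9, 19.4]
grip_width: 0.0005
```

Hard stop again at 0.064. I'll lift clear.

```bash
python3 -m handwheel '[{"linear":[0,0,1],"twist":0},{"linear":[0,0,2],"twist":0},{"linear":[0,0,3],"twist":0},{"linear":[0,0,4],"twist":0},{"linear":[0,0,4],"twist":0},{"linear":[0,0,0],"twist":0},{"linear":[0,0,0],"twist":0},{"linear":[0,0,0],"twist":0}]' 1;python3 - <<'E'
from h import *
import cv2
cv2.imwrite("pics/s4.png",get_image("scene"))
E
```

```text
time: 9.68
ee_pos: [0.5314, -0.1274, 0.2064]
tcp_rot: [-3.078, -0.602, 0.005]
ft_force: [0.4, 0.6, -0.2]
grip_width: 0.0007
```

View pics/s4.png

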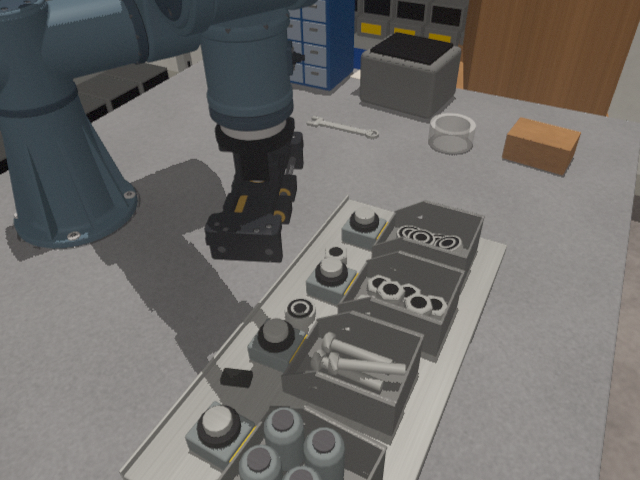

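All four buttons are up: bearings (365,215), nuts (331,267), bolts (276,330) and canisters (217,420). The robot is clear of everything.

```bash
python3 -c "
from workcell import *
print(sign_off())"
```

```text
the job is handed in; nothing more can be done
None
```

I pressed the bearings button fully down and let it come back up, then did the same with the bolts button. The job was handed in at about 9.7 s of the 32 s limit, and `sign_off` gives no verdict.

- **Presses:** I used the closed fingertips. Each time the fingertips stopped at z = 0.064 m, 8 mm below the button's raised height. The force there rose to about 22 N, well above the 4.5 N spring, so both buttons were on their hard stops.
- **Final checks:** The last scene picture shows all four buttons up, with the fingertips about 13 cm above the bolts button and touching nothing. The force reading was within noise, under 1 N. The nuts and canisters buttons were never touched.
- **Disagreements:** The camera estimates of the button centres differed by up to about 3 mm, and some moves ended up to 10 mm off target sideways. I corrected those before each press. No check failed.

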